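Hold the pH colour chart up beside the sample flask

TASK

The flat box of indicator strips lies with its colour chart up. Stand it up on one of its small ends so that the chart faces towards the larger conical flask's side, and let go so that it stands by itself; then grip it again, lift it and keep it steady and upright in the air close beside that flask (the middle of the box about 10 cm from the flask's axis, its lower end about 10 cm above the worktop), chart facing the flask, as if to compare colours. Finish while still holding it there; do not put it down, do not touch the flask with it, and leave everything else where it stands.

Things in the scene. Friction and masses are not known exactly. Their poses are not given: they have to be found in the camera images.
- strip_box_mid (a point): middle of the flat box of indicator strips, 80 x 52 x 16 mm, about 60 g, loose; it lies on the worktop, chart up, middle 8 mm high. Its x runs along the 80 mm length, at the start to the robot's left (within 0.5 rad of world y); y along the 52 mm width; z out of the face with the chart. Standing on a small end, its x is vertical (up or down), z level, and its middle 40 mm high
- big_flask_mid (a point): the middle (half-way up) of the larger conical flask, glass, 67 mm wide at its foot, 110 mm tall, pale liquid in it, standing loose on the worktop to the left or to the right beyond the box; z up
- small_flask_mid (a point): the middle (half-way up) of the smaller conical flask, 51 mm wide at its foot, 83 mm tall, on the other side; a bystander, leave it alone
- bench_timer: small flat bench timer lying on its back, 66 x 63 x 18 mm, origin at the middle of its underside; a bystander
- petri: closed petri dish, 91 mm across, 15 mm high, origin at the middle of its underside; a bystander
- vial_blue: sample vial with a blue cap, 27 mm across, 60 mm tall, origin at the middle of its underside; a bystander
- vial_white: sample vial with a white cap, 27 mm across, 60 mm tall, origin at the middle of its underside; a bystander
- felt_marker: marker pen lying on its side, 135 x 17 mm, origin at the middle of its underside; a bystander
- strip_box: the same box of strips with its origin at the middle of the large face opposite the chart (its underside at the start); axes as for its middle
- big_flask: the same larger flask, with its origin at the middle of its foot; z up
Things that resemble listed ones, but are neither listed nor needed, are in the scene too. What is shaped like the strip_box but red is not meant. Leave any red look-alike of the big_flask alone.

How it is judged:
By the outcome, as a careful person would: the job done as asked, in the order asked, and still so for the second after the job is handed in, while the arm keeps its last pose, push and grip.
It also fails if it takes over 56 s, if anything falls off the work surface, if the arm or the gripper's body presses on something with over 40 N, if the wrist force passes 120 N, or if a joint passes its speed limit or range.

ROBOT

A 6-joint arm with a two-finger parallel gripper is mounted at the origin on a cart in front of the work surface, level with it; the furniture and walls round the work are solid. World frame = base frame: x ahead of the robot, y to its left, z up, the work surface at z = 0. Lengths are in mm, angles in rad, forces in N, time in s.
With the tool pointing down it reaches from about 225 to 725 mm from the base axis. Payload 3.1 kg.
Tool frame: the origin (TCP) lies at the very end of the fingers, on their centre line; the grasp point (between the pads) lies 19 mm behind it; z points along the fingers, x is the direction in which the jaws open and shut, and the axes are right-handed (so a half turn about z gives the same grasp; the last joint's range is limited). The gripper opens to 85 mm and grips with 20 to 120 N. Pads are 22 mm wide; open, the fingers measure 114 mm over their backs; the gripper's body (76 mm by 85 mm) begins 54 mm behind the grasp point. The pads swing forward as they close: fully open they stand 13 mm farther back than shut.
Start: joints at [-1.262, 0.048, 0.099, 1.622, 0, 1.443], TCP at [222.082, -475.707, 231.312] pointing down, gripper open.
Joint ranges: [-2.91, 2.91], [-0.99, 1.94], [-1.21, 1.42], [-2.12, 2.29], [-1.49, 1.47], [-3.14, 3.14]. Speed limits (rad/s): [2.79, 2.79, 3.14, 3.14, 3.14, 3.14].

INTERFACE

Orientations are given as a rotation vector (axis times angle).
In Python, from rig import r gives the robot as it stands.
- The arm moves only by the tool move_arm, never from a script. Its argument "motion" is a list of rows, each a list of 7 numbers: the closure, from -1 (fully open) to 1 (shut), then the shift along the tool's x, y, z in mm, then the turn, a rotation vector about the tool's x, y, z in degrees. A call has 1 to 5 rows; each row shifts and turns the pose as measured when the row begins, along the tool's axes as they then stand; what a row does not reach is not made up. A row lasts 1/8 s, in which the tool goes at most 62.5 mm and 10.7 degrees, less where a joint would pass 70% of its speed; a pose out of reach is approached as far as the arm can. A call with a gripper value outside its range is refused whole. The fingers move at their own pace and stop on an object; "newtons" is the grip in N (left out, the last holds). Time passes only in rows, so rows that do not move let the fingers close. It gives the time, the measured TCP pose, the force and the opening at its end, in the units of the state.
- r.get_state(): the state, without advancing time (a new reading comes with each control period).
- r.grab_frame(name): name is "scene" or "top" or "wrist"; returns a dict with "img" (384x512x3 uint8, red, green, blue), "vfov" (degrees; the focal length in pixels is half the picture's height over the tangent of half this angle, whatever the lens; pixels are square), "cx", "cy" (the principal point, pixels), "R" (3x3) and "t" (3): a world point X has camera coordinates R X + t. Camera axes: x right, y down, z forward; pixel columns grow to the right and rows downward; lengths in mm; the calibration is good to about 2 mm. A picture is of the moment at which its call begins. There is no depth.
- r.close_job(): hands the job in, once; it reports no verdict.
The state is a dict: "time": time; "joints": joint angles; "joint_vel": joint speeds; "effort": joint torques, N m; "position": TCP position; "tcp_rot": TCP orientation; "wrist_force": force on the tool from outside, world axes, zero at the start; "moment": the same for the moment, N m; "finger_gap": finger opening in mm.
Only numpy, scipy, OpenCV 4.12 (cv2) and the standard library are available. Lean on these libraries where they do the work, as an engineer would, in place of code of your own. Each camera call takes 0.05 s, during which the arm holds its last target.

## Working session

There is one attempt and no reset: what is moved stays moved. The work goes in short steps, Python scripts to look and compute and a tool call to move; the robot and the scene stay as the last step left them, time stands still between calls to the robot, and variables do not carry over. Pictures are saved under pics/ and viewed, and the job is handed in when it is done.

Besides the shell and the picture viewer there is one more tool, called after "Request:" as name(argument=value, ...), one argument or row to a line, values as JSON. move_arm: Moves the arm, as the interface text tells. Its arguments: {"type":"object","properties":{"motion":{"type":"array"},"newtons":{"type":"number"}},"required":["motion"]}

```bash
ls; mkdir -p pics
python3 - <<'E'
from rig import r
import cv2,pickle
s=r.get_state(); print(s)
for n in ("scene","top","wrist"):
    f=r.grab_frame(n); pickle.dump(f,open(f"pics/{n}0.pkl","wb"))
    cv2.imwrite(f"pics/{n}0.png",f["img"][:,:,::-1]); print(n,f["vfov"],f["cx"],f["cy"],f["R"],f["t"])
E
```

```text
pics
{'time': 0.0, 'joints': array([-1.26183166e+00,  4.86991765e-02,  9.75799026e-02,  1.62201833e+00,
       -6.37112703e-06,  1.44301632e+00]), 'joint_vel': array([-0.00156123, -0.00117049,  0.00112808, -0.00080422, -0.00125882,
       -0.00041968]), 'effort': array([-2.40505233e-04, -3.38777018e+01,  3.20016897e+01,  2.02470651e-02,
       -9.91286379e-05,  8.58667271e-07]), 'position': array([ 221.8755026 , -475.12177472,  230.13501688]), 'tcp_rot': array([-2.64867902,  1.68662697,  0.00283016]), 'wrist_force': array([ 0.92641388, -0.10833119,  0.38425423]), 'moment': array([-0.02530422, -0.00145882,  0.01056974]), 'finger_gap': 85.32330190744896}
scene 50.54503237658122 262.23156200197724 186.5204431912603 [[-0.56872281 -0.82252016  0.00386659]
 [-0.4399624   0.30022874 -0.8463426 ]
 [ 0.69497299 -0.48303549 -0.53262488]] [333.26893289 316.46287116 799.55362048]
top 43.96965296670908 254.7420851136787 191.81389126399813 [[-0.00220088 -0.99999397 -0.00268742]
 [-0.98470849  0.00263536 -0.17419024]
 [ 0.17419627  0.00226295 -0.98470835]] [  10.5153201   578.18957245 1377.77608332]
wrist 60.40193974019517 258.66981049832685 198.9028333019397 [[ 0.42336802 -0.9059564  -0.00158962]
 [-0.86166593 -0.40321105  0.30814393]
 [-0.27980592 -0.12908856 -0.95133842]] [-524.69593745  -39.60555091  379.47237011]
```

View pics/scene0.png

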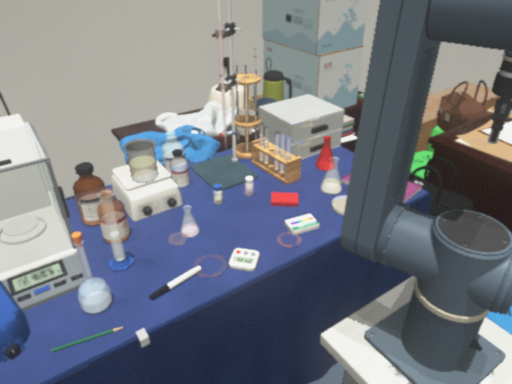

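View pics/top0.png

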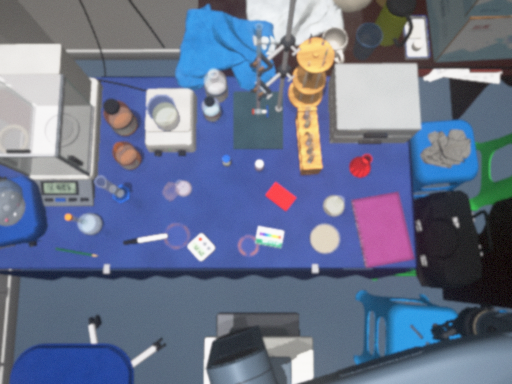

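View pics/wrist0.png

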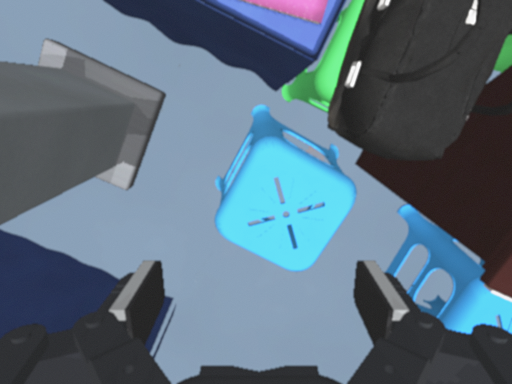

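Scene and top show the strip box at top pixel (270,237), flasks at (334,205) and (182,188), the red box at (280,196) and a red flask at (361,165). The next step is to zoom in and measure.

```bash
cat > h.py <<'E'
import numpy as np,cv2,pickle
from scipy.spatial.transform import Rotation as Ro
def ray(f,u,v):
    fl=192/np.tan(np.radians(f["vfov"])/2)
    R=np.array(f["R"]);t=np.array(f["t"])
    d=R.T@np.array([(u-f["cx"])/fl,(v-f["cy"])/fl,1.]); c=-R.T@t
    return c,d/np.linalg.norm(d)
def onz(f,u,v,z):
    c,d=ray(f,u,v); return c+d*(z-c[2])/d[2]
def proj(f,X):
    fl=192/np.tan(np.radians(f["vfov"])/2)
    p=np.array(f["R"])@np.array(X,float)+np.array(f["t"]); return np.array([f["cx"]+fl*p[0]/p[2],f["cy"]+fl*p[1]/p[2]])
def tri(f1,p1,f2,p2):
    c1,d1=ray(f1,*p1);c2,d2=ray(f2,*p2)
    A=np.stack([d1,-d2],1);s=np.linalg.lstsq(A,c2-c1,rcond=None)[0]
    a=c1+s[0]*d1;b=c2+s[1]*d2;return (a+b)/2,np.linalg.norm(a-b)
def load(n): return pickle.load(open(f"pics/{n}.pkl","rb"))
E
python3 - <<'E'
from h import *
t=load("top0")
crop=t["img"][170:275,100:420,::-1]
crop=t["img"][180:260,220:360,::-1]
cv2.imwrite("pics/topz.png",cv2.resize(crop,None,fx=5.5,fy=5.5,interpolation=cv2.INTER_CUBIC))
s=load("scene0"); crop=s["img"][130:260,160:360,::-1]
cv2.imwrite("pics/scenez.png",cv2.resize(crop,None,fx=4,fy=4,interpolation=cv2.INTER_CUBIC))
E
```

```text
(no output)
```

View pics/topz.png

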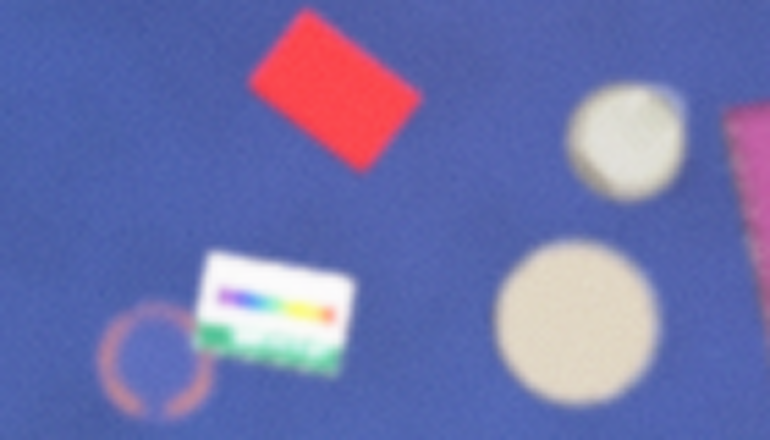

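View pics/scenez.png

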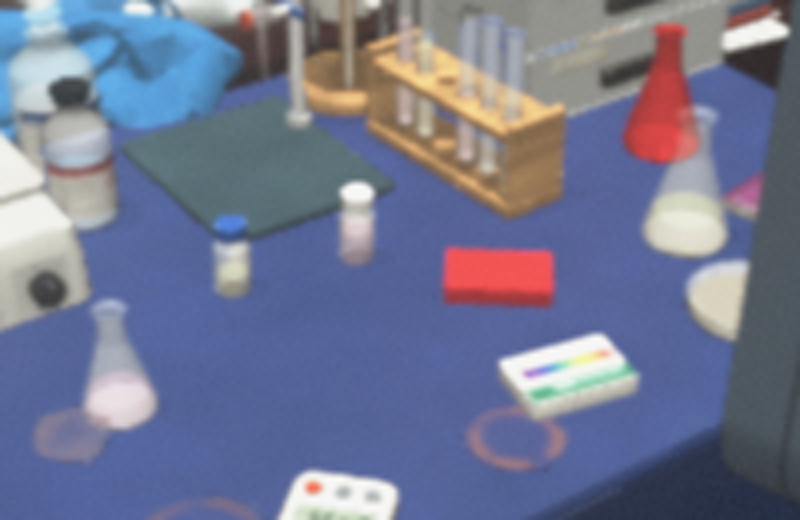

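Run:
```python
from h import *
t=load("top0");s=load("scene0")
Z=lambda x,y:(220+(x+.5)/5.5-.5,180+(y+.5)/5.5-.5)
# box white/green mask in top
hsv=cv2.cvtColor(t["img"],cv2.COLOR_RGB2HSV)
sub=np.zeros(hsv.shape[:2],np.uint8);sub[222:252,250:290]=1
H,S,V=cv2.split(hsv)
blue=((H>105)&(H<130)&(S>90))
m=((~blue)&(sub>0)).astype(np.uint8)
m[:, :255]=0
m=cv2.morphologyEx(m,cv2.MORPH_OPEN,np.ones((3,3),np.uint8))
cs,_=cv2.findContours(m,cv2.RETR_EXTERNAL,cv2.CHAIN_APPROX_NONE);c=max(cs,key=cv2.contourArea)
rr=cv2.minAreaRect(c);print("rect",rr,cv2.boxPoints(rr).tolist())
for n,p in dict(TL=(207,250),TR=(357,276),BR=(340,374),BL=(192,346)).items():
    print(n,onz(t,*Z(*p),16).round(1))
P=np.array([onz(t,*Z(*p),16) for p in [(207,250),(357,276),(340,374),(192,346)]])
print("mid",P.mean(0).round(1),np.linalg.norm(np.diff(np.vstack([P,P[:1]]),axis=0),axis=1).round(1))
# scene corners
S2=lambda x,y:(160+(x+.5)/4-.5,130+(y+.5)/4-.5)
for p in [(500,362),(602,335),(638,376),(536,405)]: print("scene",onz(s,*S2(*p),16).round(1))
c=onz(t,*Z(628,141),4);e=onz(t,*Z(568,141),4);e2=onz(t,*Z(688,141),4);print("flask foot",c.round(1),np.linalg.norm(e-e2))
for p in [(642,238),(728,238),(686,256)]: print("scene foot",onz(s,*S2(*p),4).round(1))
print("rim",tri(t,Z(668,100),s,S2(703,113)))
for (x,y),z in {(577,323):15,(495,323):15,(660,323):15}.items(): print("petri",onz(t,*Z(x,y),z).round(1))
print("small foot",onz(t,178,188,4),onz(s,*S2(120,410),4))
print("redbox",[onz(t,*Z(*p),16).round(0) for p in [(308,10),(422,98),(365,172),(250,82)]])
print("redflask foot",onz(s,*S2(661,135),4))
```

```text
rect ((269.5, 238.0), (26.0, 29.0), 90.0) [[255.0, 225.0], [284.0, 225.0], [284.0, 251.0], [255.0, 251.0]]
TL [481.7   1.9  16. ]
TR [467.1 -80.9  16. ]
BR [413.4 -70.8  16. ]
BL [428.9  10.3  16. ]
mid [447.8 -34.9  16. ] [84.  54.7 82.6 53.5]
scene [ 4.775e+02 -1.000e-01  1.600e+01]
scene [462.  -78.9  16. ]
scene [411.7 -68.2  16. ]
scene [426.2   8.9  16. ]
flask foot [ 543.8 -234.6    4. ] 67.31885370823647
scene foot [ 555.9 -200.8    4. ]
scene foot [ 517.7 -256.8    4. ]
scene foot [ 517.1 -211.7    4. ]
rim (array([ 548.22305464, -241.13313748,  106.89047668]), np.float64(5.546832288691091))
petri [ 441.  -201.6   15. ]
petri [ 441.1 -156.5   15. ]
petri [ 440.9 -247.3   15. ]
small foot [599.1669969  247.80994636   4.        ] [591.8574965  233.81707618   4.        ]
redbox [array([617., -55.,  16.]), array([ 567., -118.,   16.]), array([525., -86.,  16.]), array([576., -22.,  16.])]
redflask foot [ 672.85546179 -326.47858303    4.        ]
```

The box is at about (446,-34.5) with its length along (0.17,0.985), so chart-normal yaw on standing must be about -80° to -68°. The big flask is at about (543,-235); its foot measures 67 mm, which matches. I'll grip near the left end with the tool tilted, turn it 90° about the jaw axis, and set it down. Then I'll regrip it from above.

```bash
cat >> h.py <<'E'
def frame(zdir,xdir):
    z=np.array(zdir,float);z/=np.linalg.norm(z);x=np.array(xdir,float);x-=z*(x@z);x/=np.linalg.norm(x)
    return np.stack([x,np.cross(z,x),z],1)
def tool(az_x,tilt):  # tool down, jaw axis at azimuth az_x deg, then turned tilt deg about tool x
    a=np.radians(az_x);return frame([0,0,-1],[np.cos(a),np.sin(a),0])@Ro.from_rotvec([np.radians(tilt),0,0]).as_matrix()
def step(s,p,R,n=None):
    from scipy.linalg import logm
    R0=Ro.from_rotvec(s["tcp_rot"]).as_matrix();p0=np.array(s["position"])
    T=np.eye(4);T[:3,:3]=R0.T@R;T[:3,3]=R0.T@(np.array(p)-p0)
    print("total shift",T[:3,3].round(1),"rot",np.degrees(Ro.from_matrix(T[:3,:3]).as_rotvec()).round(1))
    w=Ro.from_matrix(T[:3,:3]).as_rotvec()
    n=n or int(np.ceil(max(np.linalg.norm(T[:3,3])/50,np.degrees(np.linalg.norm(w))/9,1)))
    # constant twist per row
    from scipy.spatial.transform import Rotation
    L=np.real(logm(T))/n
    from scipy.linalg import expm
    E=expm(L); print("n",n,"row",E[:3,3].round(1),np.degrees(Ro.from_matrix(E[:3,:3]).as_rotvec()).round(1))
    P=np.eye(4);P[:3,:3]=R0;P[:3,3]=p0;zs=[]
    for i in range(n): P=P@E;zs.append(P[:3,3].round(0).tolist())
    print("path",zs[::3],zs[-1])
E
python3 - <<'E'
from h import *; from rig import r
s=r.get_state();print(s["position"],s["joints"])
step(s,[449,-17,130],tool(-9.8,-30),12)
E
```

```text
[ 221.94432981 -475.24584301  230.3717543 ] [-1.26178607e+00  4.85897017e-02  9.79385936e-02  1.62200516e+00
  6.70803537e-06  1.44301963e+00]
total shift [-319.  -399.6  101.1] rot [-27.7  14.5 -53.8]
n 12 row [-11.  -44.2  -2.6] [-2.3  1.2 -4.5]
path [[257.0, -447.0, 233.0], [349.0, -345.0, 228.0], [413.0, -227.0, 206.0], [446.0, -101.0, 165.0]] [449.0, -17.0, 130.0]
```

Request:
move_arm(
  motion=[
    [-1,-11,-44,-2.5,-2.3,1.2,-4.5],
    [-1,-11,-44,-2.5,-2.3,1.2,-4.5],
    [-1,-11,-44,-2.5,-2.3,1.2,-4.5],
    [-1,-11,-44,-2.5,-2.3,1.2,-4.5],
    [-1,-11,-44,-2.5,-2.3,1.2,-4.5],
  ],
)

```text
time: 0.78
position: [373.7, -306.5, 219.5]
tcp_rot: [2.718, -1.049, -0.033]
wrist_force: [0.8, 0.4, 0.7]
finger_gap: 85.3
```

Request:
move_arm(
  motion=[
    [-1,-11,-44,-2.5,-2.3,1.2,-4.5],
    [-1,-11,-44,-2.5,-2.3,1.2,-4.5],
    [-1,-11,-44,-2.5,-2.3,1.2,-4.5],
    [-1,-11,-44,-2.5,-2.3,1.2,-4.5],
    [-1,-11,-44,-2.5,-2.3,1.2,-4.5],
  ],
)

```text
time: 1.4
position: [446.2, -93.4, 158.6]
tcp_rot: [2.658, -0.427, -0.051]
wrist_force: [1.0, -0.5, 0.1]
finger_gap: 85.6
```

Run:
```python
from h import *; from rig import r
s=r.get_state();print(s["time"],s["position"],s["joints"])
step(s,[449,-17,130],tool(-9.8,-30))
```

```text
1.4 [446.17375956 -93.36499614 158.64290682] [-0.05639395 -0.03843956 -0.19532459  1.50317967 -0.44234889  1.85336905]
total shift [-21.6 -78.4  -6.8] rot [-4.1  2.1 -8. ]
n 2 row [ -9.4 -39.5  -4.2] [-2.1  1.  -4. ]
path [[449.0, -55.0, 145.0]] [449.0, -17.0, 130.0]
```

Request:
move_arm(
  motion=[
    [-1,-9.5,-39.5,-4,-2.1,1,-4],
    [-1,-9.5,-39.5,-4,-2.1,1,-4],
    [-1,0,0,0,0,0,0],
  ],
)

```text
time: 1.78
position: [447.3, -11.4, 125.5]
tcp_rot: [2.607, -0.207, -0.066]
wrist_force: [0.5, -0.8, -0.1]
finger_gap: 85.3
```

```bash
cat > snap.py <<'E'
import sys;from h import *; from rig import r
s=r.get_state();print(s["time"],s["position"].round(1),s["joints"].round(2),s["finger_gap"].round(1),s["wrist_force"].round(1))
k=sys.argv[1]
for n in sys.argv[2:]:
    f=r.grab_frame(n);pickle.dump(f,open(f"pics/{n}{k}.pkl","wb"));cv2.imwrite(f"pics/{n}{k}.png",f["img"][:,:,::-1])
E
python3 snap.py 1 wrist
python3 - <<'E'
from h import *; from rig import r
s=r.get_state();f=load("wrist1")
im=cv2.resize(f["img"][:,:,::-1],None,fx=1.5,fy=1.5);cv2.imwrite("pics/w1z.png",im)
step(s,[449,-17,130],tool(-9.8,-30))
E
```

```text
Traceback (most recent call last):
  File "snap.py", line 2, in <module>
    s=r.get_state();print(s["time"],s["position"].round(1),s["joints"].round(2),s["finger_gap"].round(1),s["wrist_force"].round(1))
                                                                                ^^^^^^^^^^^^^^^^^^^^^
AttributeError: 'float' object has no attribute 'round'
Traceback (most recent call last):
  File "h.py", line 17, in load
    def load(n): return pickle.load(open(f"pics/{n}.pkl","rb"))
                                    ~~~~^^^^^^^^^^^^^^^^^^^^^^
FileNotFoundError: [Errno 2] No such file or directory: 'pics/wrist1.pkl'
```

```bash
sed -i 's/s\["finger_gap"\].round(1)/round(s["finger_gap"],1)/' snap.py
python3 snap.py 1 wrist
python3 - <<'E'
from h import *; from rig import r
s=r.get_state();f=load("wrist1")
im=cv2.resize(f["img"][:,:,::-1],None,fx=1.5,fy=1.5);cv2.imwrite("pics/w1z.png",im)
step(s,[449,-17,130],tool(-9.8,-30))
E
```

```text
1.775 [447.3 -11.4 125.5] [ 0.16  0.05 -0.2   1.51 -0.5   1.94] 85.3 [ 0.5 -0.8 -0.1]
total shift [ 1.7  5.3 -0.8] rot [0.3 0.  0.6]
n 1 row [ 1.7  5.3 -0.8] [0.3 0.  0.6]
path [[449.0, -17.0, 130.0]] [449.0, -17.0, 130.0]
```

View pics/w1z.png

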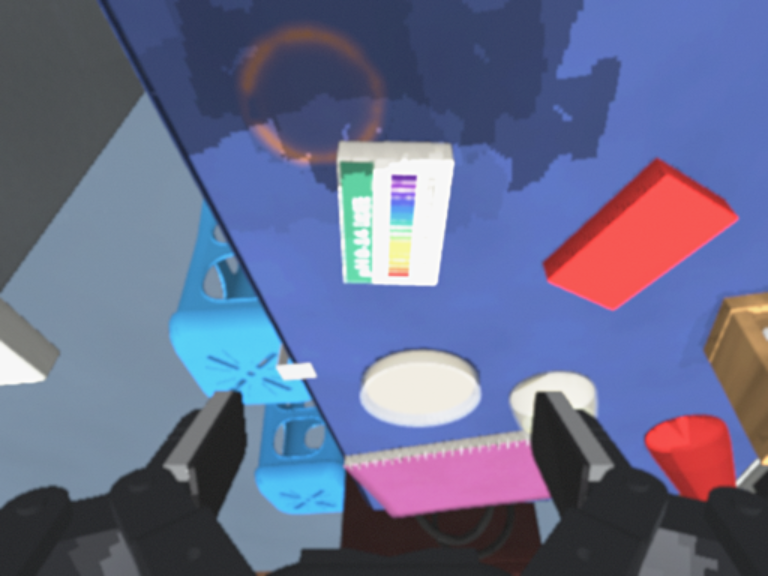

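The wrist view shows the chart face with corners at (339,161), (453,159), (437,287) and (344,284) in the 1.5x picture. The big flask is at the lower right, around (555,395).

Run:
```python
from h import *
f=load("wrist1")
P=np.array([onz(f,(x+.5)/1.5-.5,(y+.5)/1.5-.5,16) for x,y in [(339,161),(453,158),(437,287),(344,284)]])
print(P.round(1),P.mean(0).round(1),np.linalg.norm(P-np.roll(P,-1,0),axis=1).round(1))
d=(P[0]+P[1]-P[2]-P[3]);print(np.degrees(np.arctan2(d[1],d[0])))
im=f["img"][220:310,300:440,::-1];cv2.imwrite("pics/w1f.png",cv2.resize(im,None,fx=5,fy=5,interpolation=cv2.INTER_CUBIC))
```

```text
[[428.1   8.2  16. ]
 [478.4   1.9  16. ]
 [464.1 -80.4  16. ]
 [412.4 -70.   16. ]] [445.8 -35.1  16. ] [50.6 83.5 52.8 79.7]
79.41562723977202
```

View pics/w1f.png

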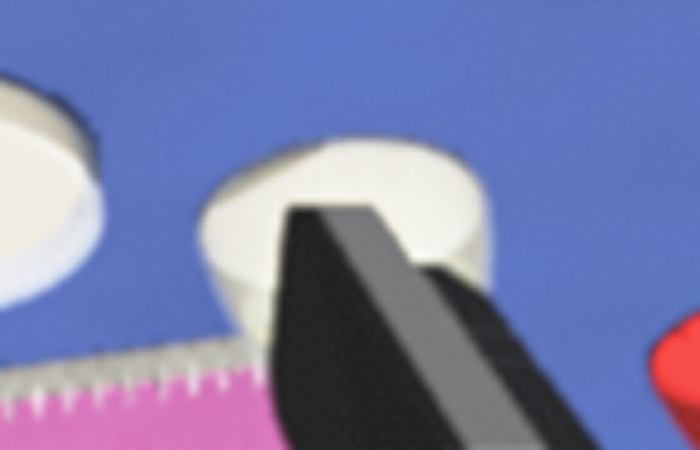

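Run:
```python
from h import *; from rig import r
s=r.get_state()
step(s,[449,-17,40],tool(-10.2,-30),4)
```

```text
total shift [  2.2 -40.1  76.9] rot [ 0.3 -0.2  0.9]
n 4 row [  0.5 -10.   19.2] [ 0.1 -0.   0.2]
path [[448.0, -14.0, 105.0], [449.0, -17.0, 40.0]] [449.0, -17.0, 40.0]
```

Request:
move_arm(
  motion=[
    [-1,0.5,-10,19.2,0.1,0,0.2],
    [-1,0.5,-10,19.2,0.1,0,0.2],
    [-1,0.5,-10,19.2,0.1,0,0.2],
    [-1,0.5,-10,19.2,0.1,0,0.2],
    [-1,0,0,0,0,0,0],
  ],
)

```text
time: 2.45
position: [452.1, -22.4, 42.0]
tcp_rot: [2.611, -0.246, -0.05]
wrist_force: [-0.4, 1.0, 0.9]
finger_gap: 85.6
```

Run:
```python
from h import *; from rig import r
s=r.get_state();print(s["position"])
step(s,[449,-17,4],tool(-10.2,-30),2)
```

```text
[452.13961704 -22.39380939  41.98177284]
total shift [ -4.5 -22.9  30.6] rot [-0.2 -0.3 -0.7]
n 2 row [ -2.2 -11.5  15.3] [-0.1 -0.2 -0.3]
path [[451.0, -20.0, 23.0]] [449.0, -17.0, 4.0]
```

Request:
move_arm(
  motion=[
    [-1,-2,-11,15,0,-0.2,-0.3],
    [-1,-2,-7,9,0,-0.2,-0.3],
    [-1,0,0,0,0,0,0],
  ],
)

```text
time: 2.82
position: [450.7, -18.9, 12.6]
tcp_rot: [2.613, -0.239, -0.059]
wrist_force: [0.2, -0.1, 0.4]
finger_gap: 85.2
```

Run:
```python
from h import *; from rig import r
s=r.get_state();print(s["position"])
step(s,[449,-17,4],tool(-10.2,-30),1)
```

```text
[450.67468649 -18.89984006  12.63408094]
total shift [-2.  -5.6  6.7] rot [-0.3 -0.  -0.3]
n 1 row [-2.  -5.6  6.7] [-0.3 -0.  -0.3]
path [[449.0, -17.0, 4.0]] [449.0, -17.0, 4.0]
```

Request:
move_arm(
  motion=[
    [-1,-2,-5.5,6.5,-0.3,0,-0.3],
    [-1,0,0,0,0,0,0],
  ],
)

```text
time: 3.08
position: [449.3, -16.6, 4.1]
tcp_rot: [2.608, -0.231, -0.061]
wrist_force: [-0.3, 0.2, -0.8]
finger_gap: 85.6
```

```bash
python3 snap.py 2 wrist scene
python3 - <<'E'
from h import *; from rig import r
s=r.get_state();print(s["position"])
step(s,[449,-17,4],tool(-10.2,-30),1)
f=load("wrist2");cv2.imwrite("pics/w2z.png",cv2.resize(f["img"][:,:,::-1],None,fx=1.5,fy=1.5))
E
```

```text
3.075 [449.3 -16.6   4.1] [ 0.15  0.15 -0.34  1.26 -0.49  1.94] 85.6 [-0.3  0.2 -0.8]
[450.26168853 -16.74833378   5.03245993]
total shift [-1.2 -0.1  1.1] rot [ 0.  -0.2 -0. ]
n 1 row [-1.2 -0.1  1.1] [ 0.  -0.2 -0. ]
path [[449.0, -17.0, 4.0]] [449.0, -17.0, 4.0]
```

View pics/w2z.png

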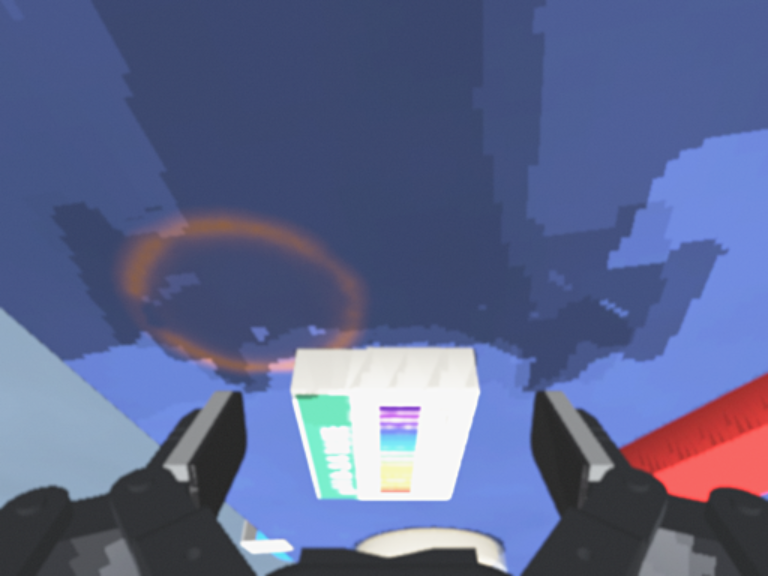

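The box is centred between the jaws, its left end at row ~350–390 just past the fingertips. Closing.

Request:
move_arm(
  motion=[
    [1,0,0,0,0,0,0],
    [1,0,0,0,0,0,0],
    [1,0,0,0,0,0,0],
    [1,0,0,0,0,0,0],
    [1,0,0,0,0,0,0],
  ],
  newtons=45,
)

```text
time: 3.8
position: [451.3, -16.5, 6.1]
tcp_rot: [2.609, -0.233, -0.055]
wrist_force: [-0.3, 0.1, 0.2]
finger_gap: 50.6
```

```bash
python3 snap.py 3 wrist
python3 - <<'E'
from h import *; from rig import r
f=load("wrist3");cv2.imwrite("pics/w3z.png",cv2.resize(f["img"][:,:,::-1],None,fx=1.5,fy=1.5))
s=r.get_state();print(s["position"],s["tcp_rot"])
p=np.array(s["position"]);print(s["finger_gap"])
step(s,p+[0,0,90],tool(-10.2,-30),4)
E
```

```text
3.8 [451.3 -16.5   6.1] [ 0.15  0.15 -0.34  1.26 -0.49  1.94] 50.6 [-0.3  0.1  0.2]
[451.35264529 -16.44932303   6.13426185] [ 2.60910259 -0.23247601 -0.05492016]
50.480035131859246
total shift [  0.5  45.  -78. ] rot [-0.  -0.3 -0.1]
n 4 row [  0.1  11.2 -19.5] [-0.  -0.1 -0. ]
path [[451.0, -16.0, 29.0], [451.0, -16.0, 96.0]] [451.0, -16.0, 96.0]
```

View pics/w3z.png

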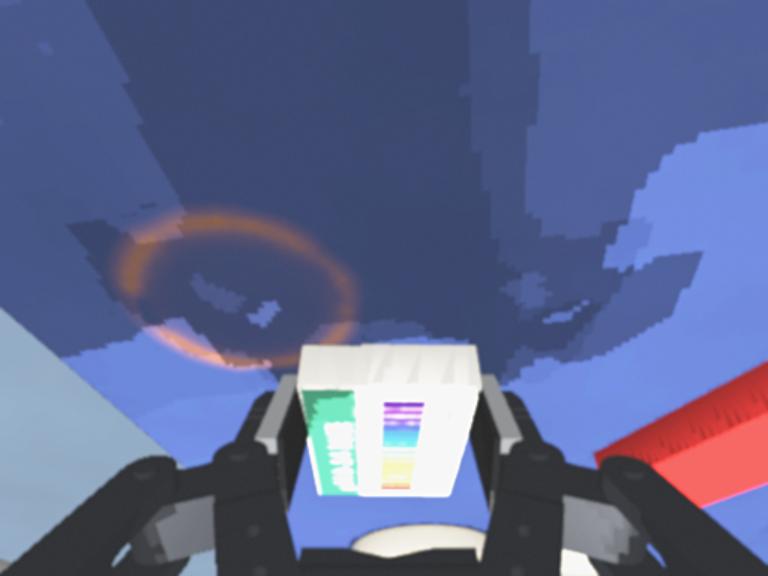

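Request:
move_arm(
  motion=[
    [1,0,11,-19.5,0,0,0],
    [1,0,11,-19.5,0,0,0],
    [1,0,11,-19.5,0,0,0],
    [1,0,11,-19.5,0,0,0],
    [1,0,0,0,0,0,0],
  ],
)

```text
time: 4.47
position: [448.8, -15.8, 95.4]
tcp_rot: [2.609, -0.232, -0.063]
wrist_force: [0.9, -0.3, -1.1]
finger_gap: 50.8
```

```bash
python3 snap.py 4 wrist
python3 - <<'E'
from h import *; from rig import r
f=load("wrist4");cv2.imwrite("pics/w4z.png",cv2.resize(f["img"][:,:,::-1],None,fx=1.5,fy=1.5))
s=r.get_state();print(s["position"],s["finger_gap"])
R0=tool(-10.2,-30); xb=np.array([np.cos(np.radians(79.8)),np.sin(np.radians(79.8)),0])
o=R0.T@(xb*-18.8+np.array([0,0,2])); print("o",o)
R1=tool(9.8,60); tgt=np.array([450,0,80.])
print("tcp",tgt-R1@o)
step(s,tgt-R1@o,R1,11)
E
```

```text
4.475 [448.8 -15.8  95.4] [ 0.15  0.07 -0.24  1.45 -0.49  1.94] 50.8 [ 0.9 -0.3 -1.1]
[447.87557296 -15.79177001  94.11108346] 50.69899161309488
o [-1.68788086e-15  1.72812776e+01  7.66794919e+00]
tcp [449.659581    1.9708158  98.8      ]
total shift [ -1.4 -13.1 -13. ] rot [ 89.   -5.6 -21.4]
n 11 row [ 0.1 -1.9 -0.1] [ 8.1 -0.5 -1.9]
path [[448.0, -14.0, 93.0], [449.0, -9.0, 92.0], [450.0, -3.0, 94.0], [450.0, 1.0, 97.0]] [450.0, 2.0, 99.0]
```

View pics/w4z.png

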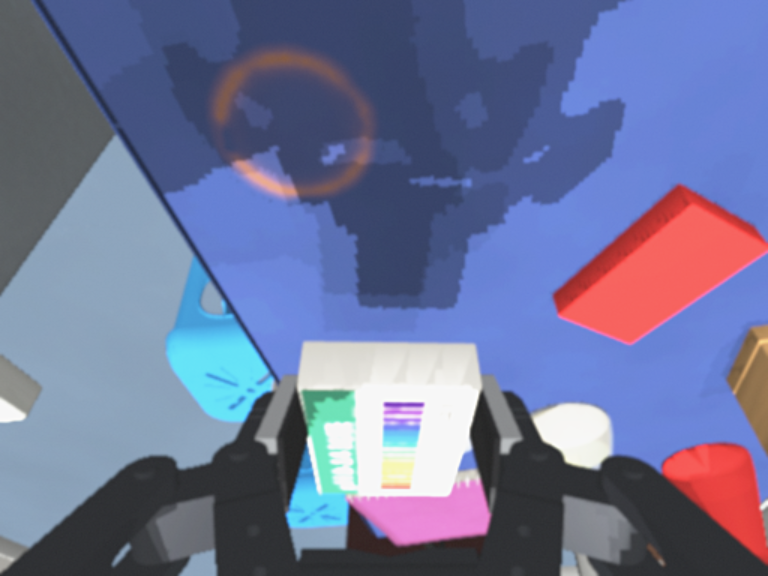

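Request:
move_arm(
  motion=[
    [1,0,-2,0,8.1,-0.5,-1.9],
    [1,0,-2,0,8.1,-0.5,-1.9],
    [1,0,-2,0,8.1,-0.5,-1.9],
    [1,0,-2,0,8.1,-0.5,-1.9],
    [1,0,-2,0,8.1,-0.5,-1.9],
  ],
)

```text
time: 5.15
position: [444.5, -2.7, 83.7]
tcp_rot: [-2.925, 0.03, 0.118]
wrist_force: [0.2, 0.9, -0.4]
finger_gap: 50.5
```

```bash
cat > to.py <<'E'
from h import *; from rig import r
import sys
# usage: to.py x y z az tilt n   (box-middle target, held in first grasp)
o=np.array([0,17.3,7.7])
x,y,z,az,t=map(float,sys.argv[1:6]);n=int(sys.argv[6]) if len(sys.argv)>6 else None
s=r.get_state();R=Ro.from_rotvec(s["tcp_rot"]).as_matrix()
print("t",s["time"],"box mid now",(s["position"]+R@o).round(1),"joints",s["joints"].round(2),"F",s["wrist_force"].round(1))
R1=tool(az,t);step(s,np.array([x,y,z])-R1@o,R1,n)
E
python3 to.py 450 0 80 9.8 60
```

```text
t 5.15 box mid now [443.5 -18.   72.6] joints [-0.29 -0.02 -0.28  1.45  0.18  1.29] F [ 0.2  0.9 -0.4]
total shift [  3.8  -7.9 -14.1] rot [ 47.2  -2.5 -11.5]
n 6 row [ 0.7 -2.  -1.8] [ 7.9 -0.4 -1.9]
path [[445.0, -1.0, 86.0], [448.0, 2.0, 93.0]] [450.0, 2.0, 99.0]
```

Request:
move_arm(
  motion=[
    [1,0.7,-2,-1.8,7.9,-0.4,-1.9],
    [1,0.7,-2,-1.8,7.9,-0.4,-1.9],
    [1,0.7,-2,-1.8,7.9,-0.4,-1.9],
    [1,0.7,-2,-1.8,7.9,-0.4,-1.9],
    [1,0.7,-2,-1.8,7.9,-0.4,-1.9],
  ],
)

```text
time: 5.78
position: [446.2, 1.2, 91.2]
tcp_rot: [-2.203, -0.148, 0.105]
wrist_force: [0.6, 0.3, -0.6]
finger_gap: 50.5
```

```bash
python3 to.py 450 0 70 9.8 60 2
```

```text
t 5.775 box mid now [446.4  -2.9  72.7] joints [-0.6   0.44 -0.05  1.84  0.62  0.59] F [ 0.6  0.3 -0.6]
total shift [3.6 1.7 1.6] rot [ 6.4 -0.5 -1.9]
n 2 row [1.8 0.9 0.8] [ 3.2 -0.3 -0.9]
path [[448.0, 2.0, 90.0]] [450.0, 2.0, 89.0]
```

Request:
move_arm(
  motion=[
    [1,1.8,0.9,0.8,3.2,-0.3,-0.9],
    [1,1.8,0.9,0.8,3.2,-0.3,-0.9],
    [1,0,0,0,0,0,0],
  ],
)

```text
time: 6.15
position: [446.7, 1.6, 81.5]
tcp_rot: [-2.078, -0.17, 0.114]
wrist_force: [0.1, -0.6, -0.5]
finger_gap: 50.7
```

```bash
python3 to.py 450 0 46 9.8 60 2; python3 snap.py 5 scene wrist
python3 - <<'E'
from h import *
f=load("scene5");cv2.imwrite("pics/s5z.png",cv2.resize(f["img"][130:280,200:400,::-1],None,fx=4,fy=4,interpolation=cv2.INTER_CUBIC))
f=load("wrist5");cv2.imwrite("pics/w5z.png",cv2.resize(f["img"][:,:,::-1],None,fx=1.5,fy=1.5))
E
```

```text
t 6.15 box mid now [ 4.468e+02 -2.000e-01  6.270e+01] joints [-0.62  0.57  0.01  1.92  0.66  0.46] F [ 0.1 -0.6 -0.5]
total shift [ 3.1 14.6  8. ] rot [-0.7  0.2 -0.6]
n 2 row [1.5 7.3 4. ] [-0.3  0.1 -0.3]
path [[448.0, 2.0, 73.0]] [450.0, 2.0, 65.0]
6.15 [446.7   1.6  81.5] [-0.62  0.57  0.01  1.92  0.66  0.46] 50.7 [ 0.1 -0.6 -0.5]
```

View pics/s5z.png

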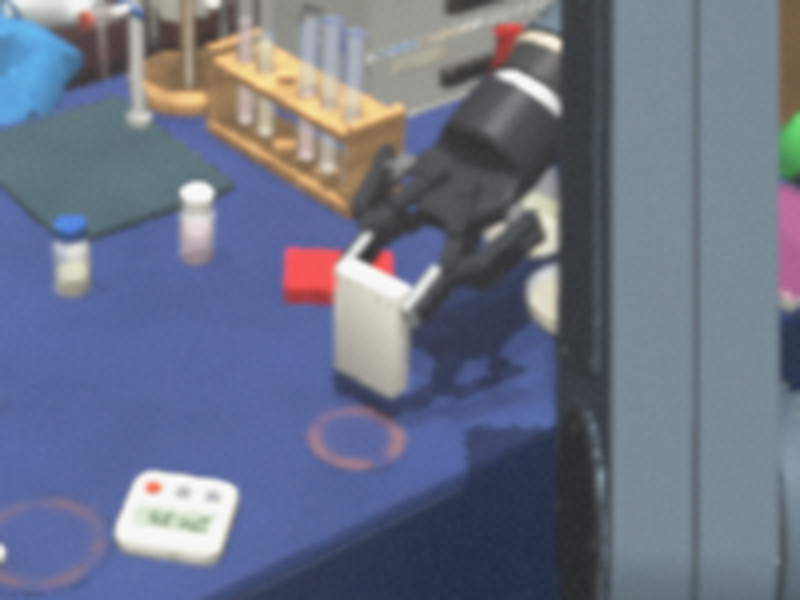

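View pics/w5z.png

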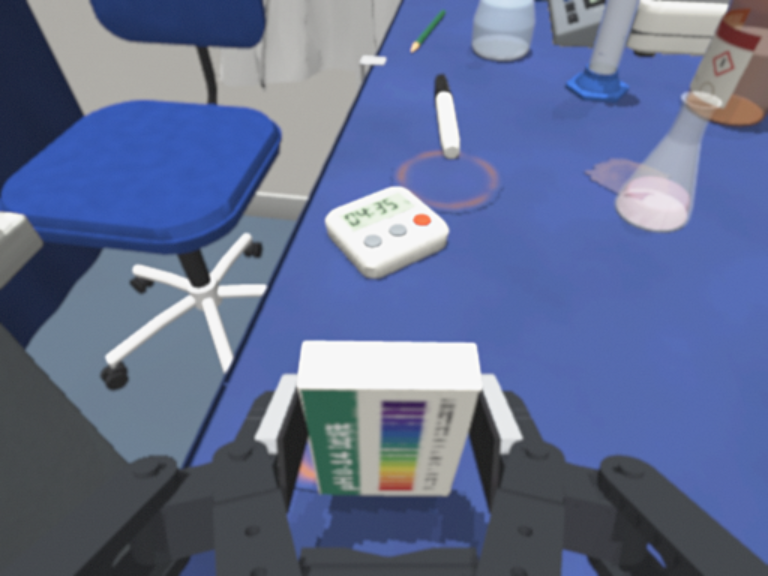

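Upright in hand: the back face is visible in the scene view, around (375,330), and the chart faces the gripper. Lowering.

Request:
move_arm(
  motion=[
    [1,1.5,6.5,3.7,-0.3,0,-0.3],
    [1,1,5,3,-0.3,0,-0.3],
    [1,0,0,0,0,0,0],
  ],
)

```text
time: 6.62
position: [450.0, 2.7, 70.0]
tcp_rot: [-2.093, -0.188, 0.102]
wrist_force: [-0.9, 0.1, -0.9]
finger_gap: 50.7
```

```bash
python3 to.py 450 0 42 9.8 60 1
```

```text
t 6.625 box mid now [450.5   0.6  51.2] joints [-0.61  0.57  0.01  1.89  0.66  0.46] F [-0.9  0.1 -0.9]
total shift [-0.5  8.3  4.1] rot [0.3 0.2 0.4]
n 1 row [-0.5  8.3  4.1] [0.3 0.2 0.4]
path [[450.0, 2.0, 61.0]] [450.0, 2.0, 61.0]
```

Request:
move_arm(
  motion=[
    [1,-0.5,7,3.5,0.3,0.2,0.3],
    [1,0,0,0,0,0,0],
  ],
)

```text
time: 6.88
position: [449.7, 2.1, 62.1]
tcp_rot: [-2.089, -0.181, 0.102]
wrist_force: [-1.1, 0.1, -0.9]
finger_gap: 50.9
```

```bash
python3 to.py 450 0 41 9.8 60 1;python3 to.py 450 0 41 9.8 60 1
```

```text
t 6.875 box mid now [4.501e+02 2.000e-01 4.330e+01] joints [-0.61  0.58  0.    1.88  0.66  0.46] F [-1.1  0.1 -0.9]
total shift [-0.1  2.   1. ] rot [ 0.1 -0.   0.1]
n 1 row [-0.1  2.   1. ] [ 0.1 -0.   0.1]
path [[450.0, 2.0, 60.0]] [450.0, 2.0, 60.0]
t 6.875 box mid now [4.501e+02 2.000e-01 4.330e+01] joints [-0.61  0.58  0.    1.88  0.66  0.46] F [-1.1  0.1 -0.9]
total shift [-0.1  2.   1. ] rot [ 0.1 -0.   0.1]
n 1 row [-0.1  2.   1. ] [ 0.1 -0.   0.1]
path [[450.0, 2.0, 60.0]] [450.0, 2.0, 60.0]
```

Small steps down (about 1.2 mm each) until contact.

Request:
move_arm(
  motion=[
    [1,0,1.1,0.6,0,0,0],
    [1,0,1.1,0.6,0,0,0],
    [1,0,0,0,0,0,0],
  ],
)

```text
time: 7.25
position: [449.8, 1.9, 59.9]
tcp_rot: [-2.089, -0.18, 0.102]
wrist_force: [0.3, -0.3, -0.2]
finger_gap: 50.7
```

```bash
python3 to.py 450 0 41 9.8 60 1;python3 snap.py 6 scene
python3 - <<'E'
from h import *
f=load("scene6");cv2.imwrite("pics/s6z.png",cv2.resize(f["img"][180:260,250:330,::-1],None,fx=7,fy=7,interpolation=cv2.INTER_CUBIC))
E
```

```text
t 7.25 box mid now [450.2  -0.   41. ] joints [-0.61  0.59  0.    1.87  0.66  0.46] F [ 0.3 -0.3 -0.2]
total shift [-0.2  0.   0. ] rot [ 0.  -0.1  0.1]
n 1 row [-0.2  0.   0. ] [ 0.  -0.1  0.1]
path [[450.0, 2.0, 60.0]] [450.0, 2.0, 60.0]
7.25 [449.8   1.9  59.9] [-0.61  0.59  0.    1.87  0.66  0.46] 50.7 [ 0.3 -0.3 -0.2]
```

View pics/s6z.png

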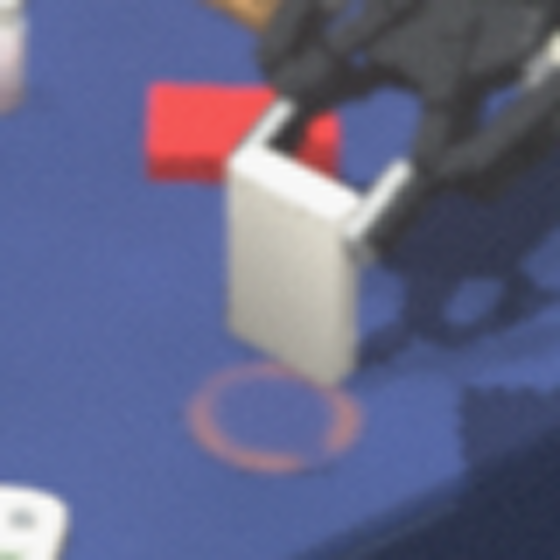

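Run:
```python
from h import *
f=load("scene6")
az=np.radians(9.8);w=np.array([np.cos(az),np.sin(az),0]);n=np.array([np.sin(az),-np.cos(az),0])
m=np.array([450.2,0,41.])
for nm,a,b,c in [("bottom far",1,-1,-1),("bottom near",-1,-1,-1),("top far",1,-1,1),("top near",-1,-1,1)]:
    X=m+a*26*w+b*8*n+c*np.array([0,0,40])
    p=proj(f,X); print(nm,((p-[250,180]+.5)*7-.5).round(0), ((proj(f,X-[0,0,5])-[250,180]+.5)*7-.5).round(0))
```

```text
bottom far [224. 329.] [223. 339.]
bottom near [323. 389.] [322. 399.]
top far [230. 162.] [230. 172.]
top near [333. 219.] [332. 230.]
```

The observed corners (229,330) and (338,388) match the prediction for a middle height of about 41 mm. A little further to touch down.

Request:
move_arm(
  motion=[
    [1,0,0.8,0.4,0,0,0],
    [1,0,0,0,0,0,0],
  ],
)

```text
time: 7.55
position: [449.9, 1.9, 59.8]
tcp_rot: [-2.088, -0.179, 0.102]
wrist_force: [-0.8, -0.3, 0.4]
finger_gap: 50.9
```

Request:
move_arm(
  motion=[
    [1,0,0.8,0.4,0,0,0],
    [1,0,0,0,0,0,0],
  ],
)

```text
time: 7.8
position: [449.9, 2.0, 59.8]
tcp_rot: [-2.088, -0.179, 0.102]
wrist_force: [0.5, -0.1, 1.8]
finger_gap: 50.3
```

Request:
move_arm(
  motion=[
    [1,0,1.3,0.7,0,0,0],
    [1,0,0,0,0,0,0],
  ],
)

```text
time: 8.05
position: [449.9, 2.0, 59.8]
tcp_rot: [-2.086, -0.177, 0.102]
wrist_force: [-0.0, -0.3, 0.8]
finger_gap: 50.9
```

Request:
move_arm(
  motion=[
    [-1,0,0,0,0,0,0],
    [-1,0,0,0,0,0,0],
    [-1,0,0,0,0,0,0],
    [-1,0,0,0,0,0,0],
  ],
)

```text
time: 8.55
position: [450.1, 2.0, 58.2]
tcp_rot: [-2.087, -0.178, 0.101]
wrist_force: [-0.7, -0.0, -0.6]
finger_gap: 85.5
```

```bash
python3 to.py 450 0 41 9.8 60 1;python3 snap.py 7 scene wrist
python3 - <<'E'
from h import *
f=load("scene7");a=cv2.resize(f["img"][180:260,250:330,::-1],(480,480),interpolation=cv2.INTER_CUBIC)
f=load("wrist7");b=cv2.resize(f["img"][:,:,::-1],(320,240));c=np.zeros((480,800,3),np.uint8);c[:,:480]=a;c[:240,480:]=b;cv2.imwrite("pics/7z.png",c)
E
```

```text
t 8.55 box mid now [4.504e+02 1.000e-01 3.930e+01] joints [-0.61  0.59  0.    1.87  0.66  0.46] F [-0.7 -0.  -0.6]
total shift [-0.4 -1.4 -0.8] rot [-0.1 -0.1  0. ]
n 1 row [-0.4 -1.4 -0.8] [-0.1 -0.1  0. ]
path [[450.0, 2.0, 60.0]] [450.0, 2.0, 60.0]
8.55 [450.1   2.   58.2] [-0.61  0.59  0.    1.87  0.66  0.46] 85.5 [-0.7 -0.  -0.6]
```

View pics/7z.png

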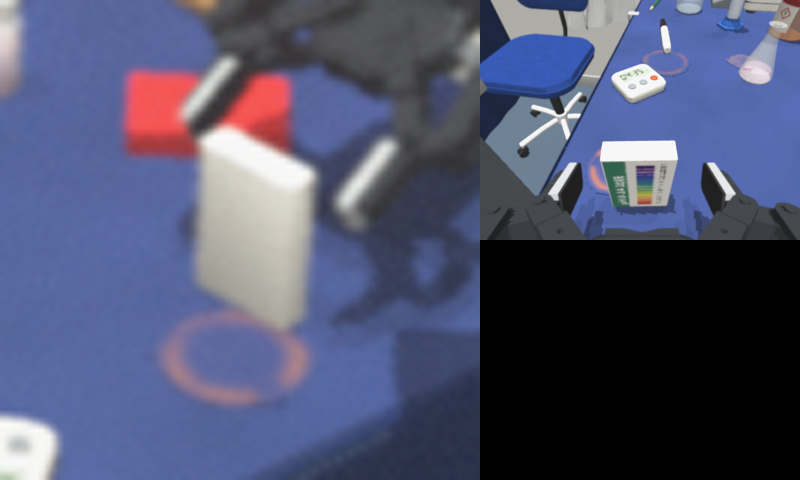

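The box stands by itself, chart towards the flask's side. I'll retract along the tool axis, then rise and turn to vertical.

Request:
move_arm(
  motion=[
    [-1,0,0,-10,0,0,0],
    [-1,0,0,-18,0,0,0],
    [-1,0,0,-20,0,0,0],
    [-1,0,0,0,0,0,0],
  ],
)

```text
time: 9.15
position: [457.5, -41.3, 83.6]
tcp_rot: [-2.088, -0.179, 0.101]
wrist_force: [0.3, -0.7, -0.0]
finger_gap: 85.4
```

Run:
```python
from h import *; from rig import r
s=r.get_state();print(s["position"],s["joints"])
p=s["position"]
step(s,[452,-30,170],tool(9.8,30),4)
step(s,[450,0,170],tool(9.8,0),8)
```

```text
[457.49961028 -41.25086048  83.58027862] [-0.66615206  0.62714796  0.11354447  1.96695245  0.62072832  0.42275683]
total shift [ -3.4 -80.9 -32.8] rot [-30.   -0.1   0. ]
n 4 row [ -0.9 -18.4 -12.1] [-7.5 -0.   0. ]
path [[457.0, -43.0, 106.0], [452.0, -30.0, 170.0]] [452.0, -30.0, 170.0]
total shift [ -0.3 -95.8  -6.8] rot [-60.   -0.1  -0. ]
n 8 row [ -0.  -10.8  -6.3] [-7.5 -0.  -0. ]
path [[457.0, -41.0, 96.0], [456.0, -32.0, 132.0], [452.0, -10.0, 162.0]] [450.0, 0.0, 170.0]
```

Request:
move_arm(
  motion=[
    [-1,0,-11,-6.5,-7.5,0,0],
    [-1,0,-11,-6.5,-7.5,0,0],
    [-1,0,-11,-6.5,-7.5,0,0],
    [-1,0,-11,-6.5,-7.5,0,0],
    [-1,0,-11,-6.5,-7.5,0,0],
  ],
)

```text
time: 9.78
position: [453.1, -25.7, 139.1]
tcp_rot: [-2.749, -0.223, 0.055]
wrist_force: [0.0, 0.5, -0.0]
finger_gap: 85.4
```

Run:
```python
from h import *; from rig import r
s=r.get_state();print(s["position"],s["joints"])
step(s,[450,0,170],tool(9.8,0),3)
```

```text
[453.10418655 -25.67465575 139.12726817] [-0.42611762  0.04438785 -0.13943666  1.61479126  0.31273792  0.9469861 ]
total shift [  0.9 -35.5 -18.9] rot [-22.    0.4  -0.5]
n 3 row [  0.3 -11.   -7.8] [-7.3  0.1 -0.2]
path [[452.0, -18.0, 150.0]] [450.0, 0.0, 170.0]
```

Request:
move_arm(
  motion=[
    [-1,0,-11,-8,-7.3,0,-0.2],
    [-1,0,-11,-8,-7.3,0,-0.2],
    [-1,0,-11,-8,-7.3,0,-0.2],
    [-1,0,0,0,0,0,0],
  ],
)

```text
time: 10.28
position: [448.0, 3.7, 173.9]
tcp_rot: [3.119, 0.278, 0.003]
wrist_force: [-0.1, -0.4, -0.1]
finger_gap: 85.1
```

```bash
python3 snap.py 8 scene wrist top
python3 - <<'E'
from h import *; from rig import r
s=r.get_state()
step(s,[450,0,170],tool(9.8,0))
f=load("scene8");a=cv2.resize(f["img"][180:260,250:330,::-1],(480,480),interpolation=cv2.INTER_CUBIC);cv2.imwrite("pics/s8z.png",a)
f=load("wrist8");cv2.imwrite("pics/w8z.png",cv2.resize(f["img"][:,:,::-1],None,fx=1.5,fy=1.5))
E
```

```text
10.275 [448.    3.7 173.9] [-0.13 -0.16 -0.22  1.51 -0.01  1.26] 85.1 [-0.1 -0.4 -0.1]
total shift [2.  1.3 2. ] rot [0.5 0.2 0.1]
n 1 row [2.  1.3 2. ] [0.5 0.2 0.1]
path [[450.0, 0.0, 170.0]] [450.0, 0.0, 170.0]
```

View pics/w8z.png

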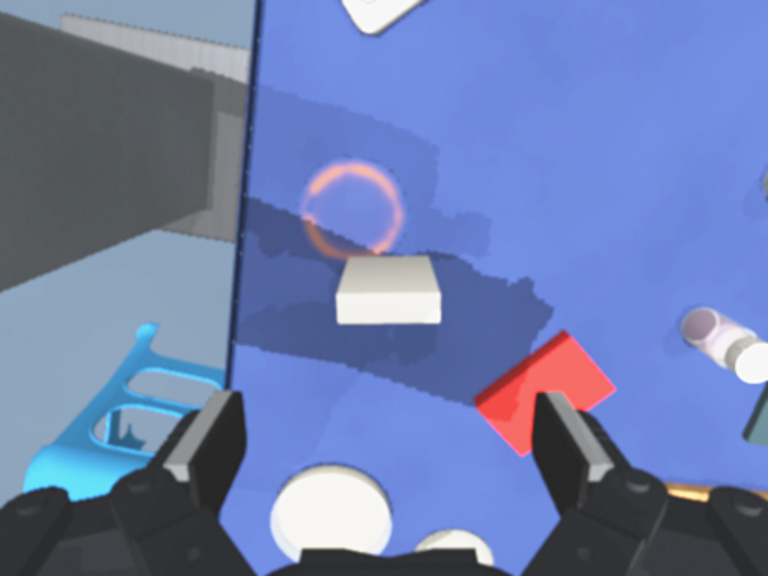

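View pics/s8z.png

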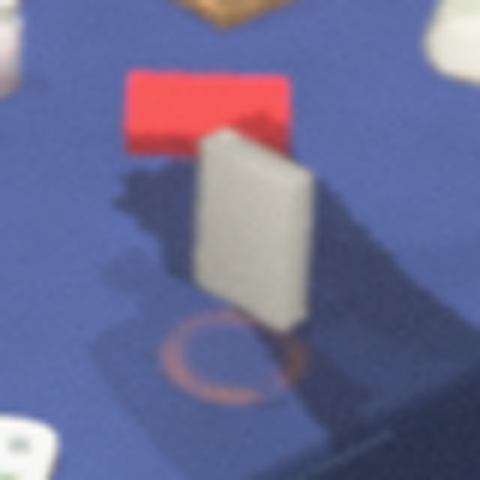

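The box stands upright: top end face in the wrist view at rows 293–323, columns 337–440. Measuring it at z=80.

Run:
```python
from h import *; from rig import r
f=load("wrist8")
P=np.array([onz(f,(x+.5)/1.5-.5,(y+.5)/1.5-.5,80) for x,y in [(337,293),(439,293),(440.5,323.5),(337,323.5)]])
m=P.mean(0);print(P.round(1),m.round(1),np.linalg.norm(P-np.roll(P,-1,0),axis=1).round(1))
d=P[1]+P[2]-P[0]-P[3];print("az",np.degrees(np.arctan2(d[1],d[0])))
t=load("top8");cv2.imwrite("pics/t8z.png",cv2.resize(t["img"][170:265,150:420,::-1],None,fx=2.9,fy=2.9,interpolation=cv2.INTER_CUBIC))
s=r.get_state();step(s,[449.5,0,100],tool(9.8,0),4)
```

```text
[[422.5   2.5  80. ]
 [472.5  11.4  80. ]
 [476.6  -4.4  80. ]
 [424.8 -13.6  80. ]] [449.1  -1.   80. ] [50.8 16.3 52.6 16.3]
az 10.123139123904519
total shift [ 1.7  0.6 72. ] rot [0.5 0.2 0.1]
n 4 row [ 0.4  0.2 18. ] [0.1 0.  0. ]
path [[448.0, 1.0, 154.0], [449.0, 0.0, 100.0]] [449.0, 0.0, 100.0]
```

View pics/t8z.png

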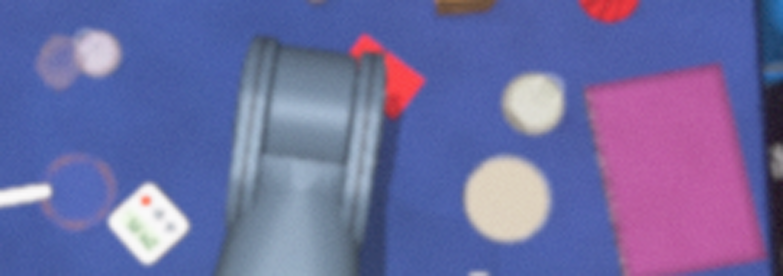

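The size (51–52.6 x 16.3 mm) fits, the middle is (449,-0.5) and the azimuth is 10°. Descending to a TCP height of about 48.

Request:
move_arm(
  motion=[
    [-1,0.4,0.2,18,0.1,0,0],
    [-1,0.4,0.2,18,0.1,0,0],
    [-1,0.4,0.2,18,0.1,0,0],
    [-1,0,0,13,0,0,0],
    [-1,0,0,0,0,0,0],
  ],
)

```text
time: 11.05
position: [445.5, -4.5, 93.9]
tcp_rot: [-3.13, -0.254, 0.025]
wrist_force: [-0.8, 0.2, 0.1]
finger_gap: 85.3
```

Run:
```python
from h import *; from rig import r
s=r.get_state();step(s,[449.3,-.5,48],tool(10,0),3)
```

```text
total shift [ 5.1 -3.2 45.8] rot [-0.1  0.9 -0.7]
n 3 row [ 1.6 -1.1 15.3] [-0.   0.3 -0.2]
path [[447.0, -3.0, 79.0]] [449.0, -0.0, 48.0]
```

Request:
move_arm(
  motion=[
    [-1,4.5,-3,8,0,0.9,-0.7],
    [-1,0,0,0,0,0,0],
  ],
)

```text
time: 11.3
position: [449.9, -1.0, 85.4]
tcp_rot: [-3.127, -0.272, -0.002]
wrist_force: [-0.4, 0.2, 1.2]
finger_gap: 85.5
```

Run:
```python
from h import *; from rig import r
s=r.get_state();step(s,[449.3,-.5,48],tool(10,0),3)
```

```text
total shift [-0.5 -0.5 37.4] rot [-0.2 -0.1 -0. ]
n 3 row [-0.2 -0.2 12.5] [-0.1 -0.  -0. ]
path [[450.0, -1.0, 73.0]] [449.0, -1.0, 48.0]
```

Request:
move_arm(
  motion=[
    [-1,0,0,10,-0.2,-0.1,0],
    [-1,0,0,10,0,0,0],
    [-1,0,0,10,0,0,0],
    [-1,0,0,5,0,0,0],
    [-1,0,0,0,0,0,0],
  ],
)

```text
time: 11.92
position: [450.6, -0.7, 48.8]
tcp_rot: [3.128, 0.274, 0.002]
wrist_force: [0.2, 0.4, 0.6]
finger_gap: 85.6
```

```bash
python3 snap.py 9 wrist scene
python3 - <<'E'
from h import *; from rig import r
s=r.get_state();step(s,[449.3,-.5,48],tool(10,0),1)
f=load("wrist9");cv2.imwrite("pics/w9z.png",cv2.resize(f["img"][:,:,::-1],None,fx=1.5,fy=1.5))
E
```

```text
11.925 [450.6  -0.7  48.8] [-0.15 -0.11 -0.42  1.26 -0.    1.25] 85.6 [0.2 0.4 0.6]
total shift [-1.7 -0.6  1.4] rot [ 0.1 -0.1  0. ]
n 1 row [-1.7 -0.6  1.4] [ 0.1 -0.1  0. ]
path [[449.0, -1.0, 48.0]] [449.0, -1.0, 48.0]
```

View pics/w9z.png

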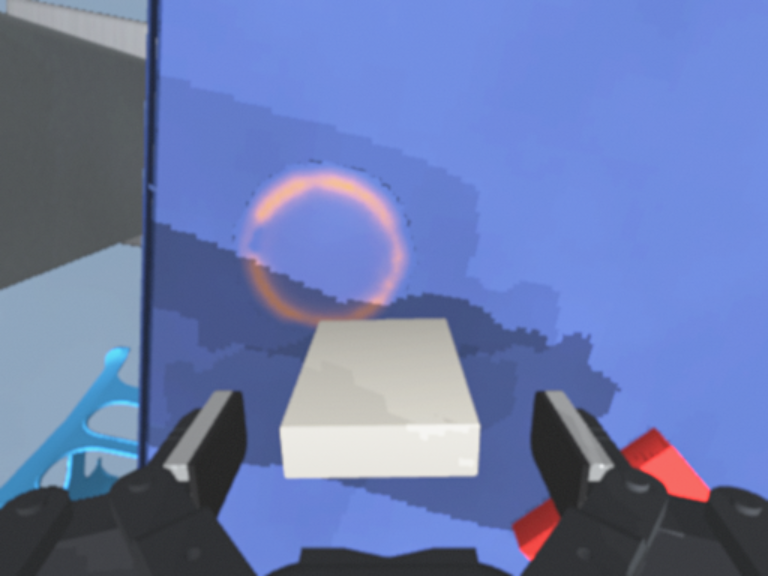

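Box end at columns 281–480, fingers' centre at ~389, so shift about 2 mm and close.

Request:
move_arm(
  motion=[
    [-1,-2,-0.5,1,0,0,0],
    [-1,0,0,0,0,0,0],
    [1,0,0,0,0,0,0],
    [1,0,0,0,0,0,0],
    [1,0,0,0,0,0,0],
  ],
  newtons=45,
)

```text
time: 12.65
position: [450.0, -0.9, 49.8]
tcp_rot: [3.127, 0.274, 0.008]
wrist_force: [-0.9, 0.2, 0.7]
finger_gap: 51.5
```

Request:
move_arm(
  motion=[
    [1,0,0,0,0,0,0],
    [1,0,0,0,0,0,0],
    [1,0,0,0,0,0,0],
  ],
)

```text
time: 13.02
position: [450.0, -0.9, 49.8]
tcp_rot: [3.127, 0.273, 0.008]
wrist_force: [-1.0, -0.1, 0.1]
finger_gap: 51.3
```

```bash
python3 snap.py 10 wrist scene
python3 - <<'E'
from h import *; from rig import r
s=r.get_state();p=np.array(s["position"]);print(p,s["tcp_rot"]);step(s,p+[0,0,130],tool(10,0),4)
f=load("wrist10");cv2.imwrite("pics/w10z.png",cv2.resize(f["img"][:,:,::-1],None,fx=1.5,fy=1.5))
E
```

```text
13.025 [450.   -0.9  49.8] [-0.15 -0.11 -0.42  1.26 -0.    1.25] 51.3 [-1.  -0.1  0.1]
[450.01755931  -0.87287035  49.76040019] [3.12720643 0.27357718 0.00809568]
total shift [   0.6    0.4 -130. ] rot [ 0.2 -0.3 -0. ]
n 4 row [  0.1   0.1 -32.5] [ 0.  -0.1 -0. ]
path [[450.0, -1.0, 82.0], [450.0, -1.0, 180.0]] [450.0, -1.0, 180.0]
```

View pics/w10z.png

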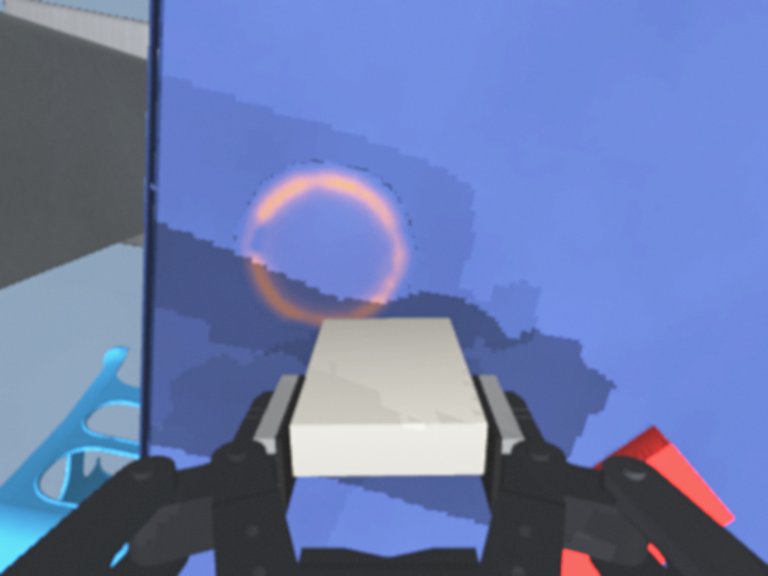

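Run:
```python
from h import *
t=load("top0");s=load("scene0");w=load("wrist8")
Z=lambda x,y:(220+(x+.5)/5.5-.5,180+(y+.5)/5.5-.5);S2=lambda x,y:(160+(x+.5)/4-.5,130+(y+.5)/4-.5)
print("top foot",onz(t,*Z(628,141),4).round(1),"top rim@110",onz(t,*Z(668,102),110).round(1))
print("scene rim@110",onz(s,*S2(703,111),110).round(1))
print("scene foot c",onz(s,*S2(685,236),4).round(1))
for p in [(540,-233),(543,-235),(546,-238)]:
    print(p,"top foot",((proj(t,[*p,4])-[220,180]+.5)*5.5).round(0),"rim",((proj(t,[*p,110])-[220,180]+.5)*5.5).round(0),"scene foot",((proj(s,[*p,4])-[160,130]+.5)*4).round(0),"rim",((proj(s,[*p,110])-[160,130]+.5)*4).round(0))
# mask from top8
t=load("top8");hsv=cv2.cvtColor(t["img"],cv2.COLOR_RGB2HSV);m=((hsv[:,:,1]<95)&(hsv[:,:,2]>90)).astype(np.uint8);q=np.zeros_like(m);q[190:222,318:350]=m[190:222,318:350]
cs,_=cv2.findContours(q,cv2.RETR_EXTERNAL,cv2.CHAIN_APPROX_NONE);c=max(cs,key=cv2.contourArea);print(cv2.fitEllipse(c),cv2.minEnclosingCircle(c))
(u,v),_=cv2.minEnclosingCircle(c);print(onz(t,u,v,4))
```

```text
top foot [ 543.8 -234.6    4. ] top rim@110 [ 548.6 -238.6  110. ]
scene rim@110 [ 544.5 -241.   110. ]
scene foot c [ 539.  -230.9    4. ]
(540, -233) top foot [626. 148.] rim [658. 119.] scene foot [687. 235.] rim [700. 117.]
(543, -235) top foot [629. 143.] rim [662. 113.] scene foot [686. 233.] rim [699. 114.]
(546, -238) top foot [634. 138.] rim [668. 108.] scene foot [686. 230.] rim [699. 112.]
((333.6119079589844, 205.1316375732422), (21.84100914001465, 22.686641693115234), 64.69830322265625) ((333.66241455078125, 204.51910400390625), 11.988737106323242)
[ 545.99511991 -234.37602292    4.        ]
```

Run:
```python
from h import *; from rig import r
s=load("scene0");print("rack front",onz(s,160+510/4,130+212/4,0),onz(s,160+562/4,130+195/4,0))
st=r.get_state();step(st,np.array(st["position"])+[0,0,100],tool(10,0),4)
```

```text
rack front [ 648.00547926 -142.49251633    0.        ] [ 644.98672284 -194.2770334     0.        ]
total shift [   0.5    0.3 -100. ] rot [ 0.2 -0.3 -0. ]
n 4 row [  0.1   0.  -25. ] [ 0.  -0.1 -0. ]
path [[450.0, -1.0, 75.0], [450.0, -1.0, 150.0]] [450.0, -1.0, 150.0]
```

Request:
move_arm(
  motion=[
    [1,0,0,-10,0,0,0],
    [1,0,0,-25,0,0,0],
    [1,0,0,-30,0,0,0],
    [1,0,0,-30,0,0,0],
    [1,0,0,-8,0,0,0],
  ],
)

```text
time: 13.75
position: [447.9, -0.4, 155.5]
tcp_rot: [3.128, 0.274, 0.002]
wrist_force: [0.7, -0.5, -0.4]
finger_gap: 51.4
```

Run:
```python
from h import *; from rig import r
st=r.get_state();print(st["position"]);step(st,[526.5,-137.5,150],tool(10,0),7)
```

```text
[ 4.47879019e+02 -3.94466352e-01  1.55509769e+02]
total shift [ 53.6 148.7   5.8] rot [ 0.1 -0.1  0. ]
n 7 row [ 7.7 21.2  0.8] [ 0. -0.  0.]
path [[459.0, -20.0, 155.0], [493.0, -79.0, 152.0], [526.0, -137.0, 150.0]] [526.0, -137.0, 150.0]
```

Request:
move_arm(
  motion=[
    [1,7.7,21,0.5,0,0,0],
    [1,7.7,21,0.5,0,0,0],
    [1,7.7,21,0.5,0,0,0],
    [1,7.7,21,0.5,0,0,0],
    [1,7.7,21,0.5,0,0,0],
  ],
)

```text
time: 14.38
position: [505.2, -100.6, 150.7]
tcp_rot: [-3.129, -0.276, 0.003]
wrist_force: [-0.4, 0.0, -0.1]
finger_gap: 51.2
```

Run:
```python
from h import *; from rig import r
st=r.get_state();print(st["position"]);step(st,[526.5,-137.5,150],tool(10,0),3)
```

```text
[ 505.17661901 -100.60964296  150.73991869]
total shift [14.5 40.1  0.7] rot [-0.   0.1  0.1]
n 3 row [ 4.8 13.3  0.2] [-0.  0.  0.]
path [[512.0, -113.0, 150.0]] [526.0, -137.0, 150.0]
```

Request:
move_arm(
  motion=[
    [1,5.5,15,0,0,0,0],
    [1,4,12,0,0,0,0],
    [1,2,6,0,0,0,0],
    [1,0,0,0,0,0,0],
  ],
)

```text
time: 14.88
position: [522.7, -134.5, 148.4]
tcp_rot: [-3.127, -0.272, 0.009]
wrist_force: [0.2, -0.2, -0.5]
finger_gap: 51.2
```

```bash
python3 snap.py 11 wrist scene top
python3 - <<'E'
from h import *; from rig import r
st=r.get_state();print(st["position"]);step(st,[526.5,-137.5,150],tool(10,0),1)
f=load("scene11");a=cv2.resize(f["img"][130:250,240:400,::-1],(800,600),interpolation=cv2.INTER_CUBIC);cv2.imwrite("pics/s11z.png",a)
f=load("wrist11");cv2.imwrite("pics/w11z.png",cv2.resize(f["img"][:,:,::-1],None,fx=1.5,fy=1.5))
E
```

```text
14.875 [ 522.7 -134.5  148.4] [-0.38  0.09 -0.02  1.47  0.    1.02] 51.2 [ 0.2 -0.2 -0.5]
[ 522.55141251 -133.84984245  148.59195717]
total shift [ 3.2  4.3 -1.4] rot [-0.2  0.3 -0. ]
n 1 row [ 3.2  4.3 -1.4] [-0.2  0.3 -0. ]
path [[526.0, -138.0, 150.0]] [526.0, -138.0, 150.0]
```

View pics/s11z.png

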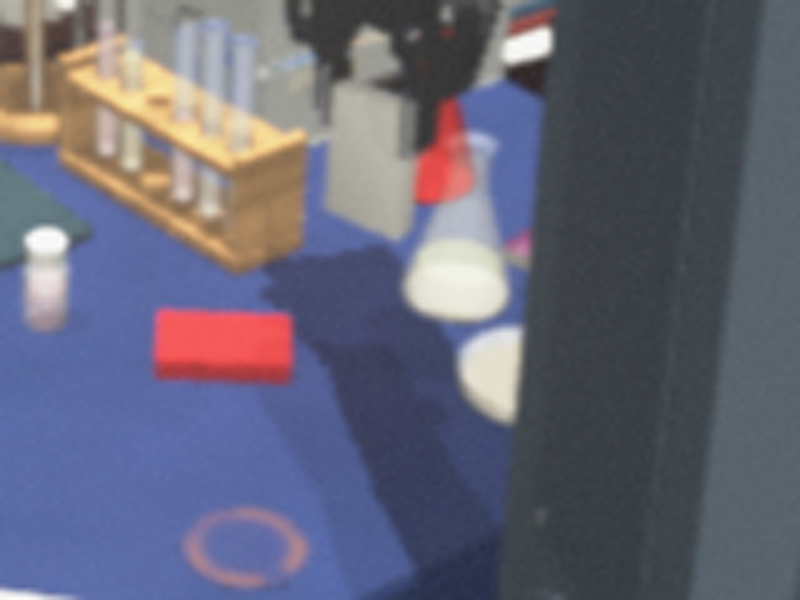

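View pics/w11z.png

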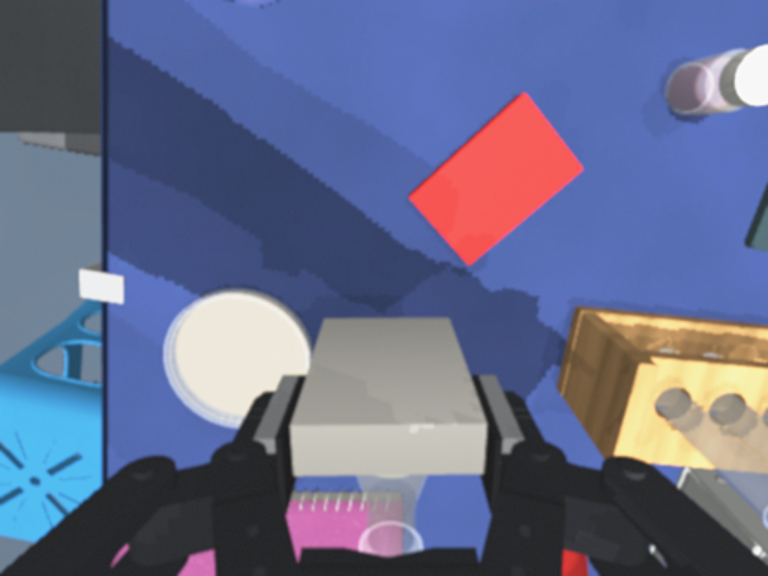

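View pics/top11.png

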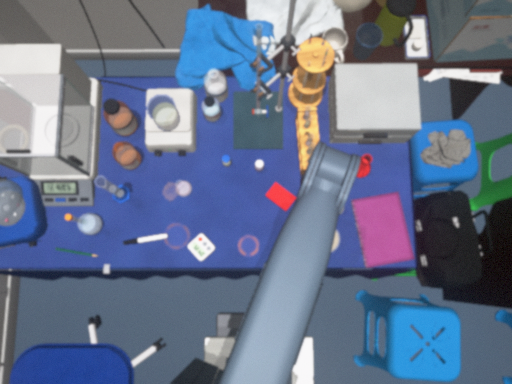

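The box is upright, held clear of the flask, chart side facing it; the rim shows at (391,540) in the wrist view. I'll use that to refine the flask axis.

Run:
```python
from h import *; from rig import r
f=load("wrist11");S=lambda x,y:((x+.5)/1.5-.5,(y+.5)/1.5-.5)
a=onz(f,*S(391,541),110);print("rim",a.round(1), onz(f,*S(358,541),110)-onz(f,*S(424,541),110))
P=np.array([onz(f,*S(x,y),188.6-10+.0) for x,y in [(291,425),(486,424),(484,474),(293,474)]]);print(P.round(1),P.mean(0).round(1))
st=r.get_state();R=Ro.from_rotvec(st["tcp_rot"]).as_matrix();print(st["position"],"axes",R.round(3))
for F in [np.array([544,-236.]),a[:2]]:
    d=F-np.array(st["position"])[:2];print("dist",np.linalg.norm(d),"dir",np.degrees(np.arctan2(d[1],d[0])))
```

```text
rim [ 540.8 -228.5  110. ] [-2.95616693e+01 -5.34865766e+00  2.84217094e-14]
[[ 497.2 -131.2  178.6]
 [ 547.  -122.   178.6]
 [ 550.  -137.1  178.6]
 [ 499.5 -146.1  178.6]] [ 523.4 -134.1  178.6]
[ 522.55141251 -133.84984245  148.59195717] axes [[ 0.985  0.173 -0.006]
 [ 0.173 -0.985  0.002]
 [-0.005 -0.003 -1.   ]]
dist 104.37766328143981 dir -78.14180328402172
dist 96.41586532253864 dir -79.06117895853649
```

Request:
move_arm(
  motion=[
    [1,2.5,2,-1.2,0,0,0],
    [1,0,0,0,0,0,0],
    [1,0,0,0,0,0,0],
    [1,0,0,0,0,0,0],
  ],
)

```text
time: 15.52
position: [525.5, -134.3, 150.5]
tcp_rot: [-3.127, -0.276, 0.007]
wrist_force: [-0.2, 1.4, -1.4]
finger_gap: 51.3
```

```bash
python3 snap.py 12 scene wrist
python3 - <<'E'
from h import *; from rig import r
st=r.get_state();R=Ro.from_rotvec(st["tcp_rot"]).as_matrix();print(st["position"],st["joint_vel"].round(3),R.round(3)[:,2])
d=np.array([543,-234.5])-np.array(st["position"])[:2];print("dist",np.linalg.norm(d),np.degrees(np.arctan2(d[1],d[0])))
f=load("scene12");a=cv2.resize(f["img"][130:250,240:400,::-1],(800,600),interpolation=cv2.INTER_CUBIC);cv2.imwrite("pics/s12z.png",a)
E
```

```text
15.525 [ 525.5 -134.3  150.5] [-0.37  0.1  -0.01  1.47  0.    1.02] 51.3 [-0.2  1.4 -1.4]
[ 525.43514476 -134.36547736  150.4498274 ] [-0.001 -0.001 -0.001  0.     0.     0.001] [-0.005  0.002 -1.   ]
dist 101.66339932903487 -80.05081928950625
```

View pics/s12z.png

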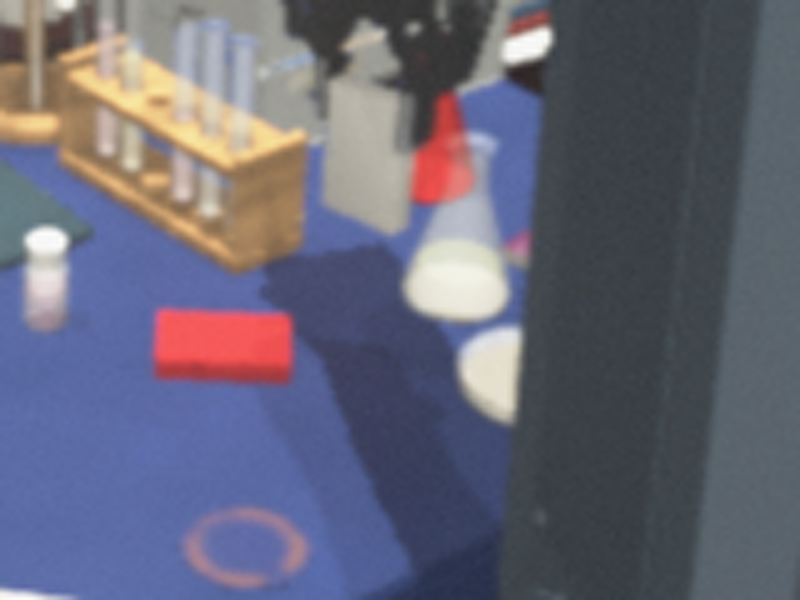

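The box is steady at (370,155), upright, clear of the flask (455,285). Nothing else has moved. Handing in.

```bash
python3 -c "
from rig import r
print(r.close_job())"
```

```text
the job is handed in; nothing more can be done
None
```

The box of strips is held upright beside the larger flask with its chart facing it, and the job was handed in at about 15.5 s of the 56 s allowed.

**What I did:**
- I gripped the box across its width near the left end, lifted it and turned it 90°, then set it on its right small end. The chart faced the flask's side, with its normal at about -80°.
- I let go and backed the gripper off completely; the box stood by itself.
- I then gripped it from above, lifted it and carried it to the flask.

**Last checks:**

| Check | Result |
|---|---|
| Middle of box to flask axis | about 102 mm |
| Lower end above worktop | about 100 mm |
| Chart normal against flask direction | both about -80° |
| Tilt from vertical | under 0.5° |
| Joint speeds | near zero |
| Gripper opening | 51.3 mm, unchanged |

In the scene picture the flask and the other things visible there had not moved. The arm hid part of that view.

**Disagreement:** the flask axis came out differently from the three cameras, by up to about 8 mm across and 12 mm along y. I used the average, (543, -234.5), so the 102 mm distance is good to about 6 mm.

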